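# Work a seized T-handle pin out of its fixture block

### The arm

A 6-joint arm with a two-finger parallel gripper is mounted at the origin on the work surface. World frame = base frame: x ahead of the robot, y to its left, z up, the work surface at z = 0. Lengths are in mm, angles in rad, forces in N, time in s.
With the tool pointing down it reaches from about 325 to 1000 mm from the base axis. Payload 5.1 kg.
Tool frame: the origin (TCP) lies at the very end of the fingers, on their centre line; the grasp point (between the pads) lies 19 mm behind it; z points along the fingers, y is the line along which they close (so a half turn about z gives the same grasp; the last joint's range is limited). The gripper opens to 85 mm and grips with 20 to 120 N. Pads are 22 mm wide; open, the fingers measure 114 mm over their backs; the gripper's body (76 mm by 85 mm) begins 54 mm behind the grasp point. The pads swing forward as they close: fully open they stand 13 mm farther back than shut.
Start: joints at [-1.311, 0.124, 1.65, -0, 1.367, -0.083], TCP at [218.449, -612.18, 231.322] pointing down, gripper open.
Joint ranges: [-2.61, 2.61], [-1.02, 2.33], [0.03, 2.71], [-1.35, 4.49], [0.32, 2.68], [-2.91, 2.91]. Speed limits (rad/s): [2.57, 2.57, 3.14, 3.14, 3.14, 3.14].

### API

Orientations are given as a unit quaternion [w, x, y, z].
In Python, from station import robot gives the robot as it stands.
- The arm moves only by the tool shift_gripper, called after ">>>" by a JSON object that holds its "fn" and its "kwargs". Schema: {"type":"object","properties":{"segments":{"type":"array","items":{"type":"number"},"minItems":7,"maxItems":56},"grip_n":{"type":"number"},"only":{"type":"string"},"quiet":{"type":"boolean"},"lines":{"type":"string"}},"required":["segments"],"additionalProperties":false}. segments is one flat list of numbers that holds 1 to 8 rows one after another, with no inner brackets; each row has 7 numbers: dx, dy, dz in mm, then a rotation vector rx, ry, rz in rad, then the finger opening in mm; each row shifts and turns the commanded pose from where the row before left it, along the tool's axes as they then stand; what a row does not reach is not made up. A row lasts 1/10 s, in which the tool goes at most 50 mm and 0.15 rad, less where a joint would pass 70% of its speed; a pose out of reach is approached as far as the arm can. The fingers move at their own pace and stop on an object; grip_n is the grip in N (left out, the last holds). Time passes only in rows, so rows that do not move let the fingers close. The tool returns the time, the measured TCP pose, the force, the opening and the grip force at its end. only (a regular expression) keeps the lines of the reply that match it, lines (a string "A,B") keeps lines A to B, and quiet returns only ok. Input that does not fit is refused with a message, and nothing moves.
- robot.observe(): the state, without advancing time (a new reading comes with each control period).
- robot.capture(name): name is "scene" or "top" or "wrist"; returns (picture, depth): 420x560x3 uint8, red, green, blue; 420x560 float32, mm along the optical axis (not along the pixel's ray), 0 where there is no reading.
- robot.camera_model(name): a dict with "K" (3x3 intrinsics, pixels), "view" (4x4, takes a point from world to camera coordinates). Camera axes: x right, y up, looking along -z (the intrinsics and any distortion apply to the point x, -y, -z); pixel columns grow to the right and rows downward; lengths in mm; the calibration is good to about 2 mm. The wrist camera is an equidistant fisheye: a pixel r from the principal point sees the ray r / f radians off the axis. A picture is of the moment at which its call begins: read the wrist's pose just before it. camera_model takes no time and is no camera call; for the wrist camera it gives the pose at the moment of the call.
- robot.job_done(): hands the job in; it is judged then, once.
The state is a dict: "t": time; "qpos": joint angles; "qd": joint speeds; "effort": joint torques, N m; "tool_pos": TCP position; "tool_rot": TCP orientation; "ft_force": force on the tool from outside, world axes, zero at the start; "torque": the same for the moment, N m; "gripper_width": finger opening in mm; "grasp_force": force on a finger pad.
Only numpy, scipy, OpenCV 4.12 (cv2) and the standard library are available. Lean on these libraries where they do the work, as an engineer would, in place of code of your own. Each camera call takes 0.05 s, during which the arm holds its last target. There are 200 camera calls.

### The job

The pin with the T-bar handle has rusted fast in its aluminium block. Grip it by the bar and work it loose: twist it about 20 degrees to the left (counter-clockwise seen from above) while pulling it up about a centimetre, then, with the pin still well inside the bore, back past the middle to about 20 degrees to the right while pulling it up about another centimetre, and then draw it right out. Put it foot first into the open steel cup and let go; leave the round-knob pin where it is and do not upset the cup.

Things in the scene. Friction and masses are not known exactly. Their poses are not given: they have to be found in the camera images.
- tpin: Steel pin with a T-bar handle, 0.16 kg, the one to pull. Origin: centre of its foot (lower end), z up the shank. Shank 16 mm in diameter. Starts fully down in tblock's bore, its bar along tblock's x within 3 degrees. Seized over the first 20 mm of lift: a straight pull needs about 15 to 25 N, turning it about 0.15 N m, and it pulls more easily while it turns; then it is free.
- tblock: Aluminium fixture block, fixed, 100 mm (x) x 60 mm (y) x 60 mm high. Origin: centre of its underside, z up. A blind bore 50 mm deep runs down the centre of its top, so the seated pin's foot is 10 mm above the origin. Its x axis is the zero of the twist: left is counter-clockwise from above.
- kpin: Bystander: a steel pin like tpin but with a round knob 34 mm in diameter on top in place of the bar; it stands loose in the bore of a second block of the same shape and stays there. Origin: centre of its foot.
- cup: Open steel cup for the pin, loose, 0.6 kg, 90 mm across the rim, 65 mm high, wall 4 mm, floor about 5 mm thick. Origin: centre of its underside. The pin may lean against the rim. (A closed glass jar, a tape roll and a screwdriver near it are only clutter.)
- tpin_end (a point): Point in the T-bar near its end on the pin's +x side, 25 mm from the pin's axis, 85 mm above the foot: it shows how far the pin is turned.
- tpin_handle (a point): Centre of the pin's T-bar, on the pin's axis, 85 mm above its foot, 35 mm above the block's top at the start. The bar is 56 mm long (pin's x), 12 mm thick (pin's y), 16 mm high. Grip it across the 12 mm, firmly (60 N or more).

How it is judged (in metres and radians):
On the way, in this order (a step that is already met when the one before it is completed fails the run):
1. the pin is turned left at least 8 degrees from the block's x axis while raised at least 3 mm and still at least 12 mm deep in the bore (y of tpin_end in the frame of tblock above 0.0035 m and z of tpin in the frame of tblock between 0.013 and 0.048 m and horizontal distance between tpin and tblock below 0.006 m), for 0.05 s.
2. then it is turned right at least 8 degrees past the block's x axis while raised at least 8 mm and its foot still in the bore (y of tpin_end in the frame of tblock below -0.0035 m and z of tpin in the frame of tblock between 0.018 and 0.056 m and horizontal distance between tpin and tblock below 0.006 m), for 0.05 s.
At the end, for the whole second after the job is handed in: The T-handle pin is in the cup, foot down (foot under 43 mm from the cup's axis and under 30 mm above its underside, leaning less than about 70 degrees), at rest; the cup stands upright on the table (horizontal distance between tpin and cup below 0.043 m and z of tpin in the frame of cup below 0.03 m and angle between tpin's own z axis and vertical below 1.2 rad and angle between cup's own z axis and vertical below 0.15 rad and height (world z) of cup below 0.01 m and linear speed of tpin below 0.03 m/s); the robot touches nothing.
It fails at once if the round-knob pin is shifted or pulled up by more than 10 mm (distance of kpin from where it was at the start of the episode above 0.01 m).
It fails at once if the cup is tipped by more than 35 degrees (angle between cup's own z axis and vertical above 0.6 rad).
It also fails if it takes over 51 s, if anything falls off the work surface, if the arm or the gripper's body presses on something with over 40 N, if the wrist force passes 120 N, or if a joint passes its speed limit or range.

## Working session

There is one attempt and no reset: what is moved stays moved. The work goes in short steps, Python scripts to look and compute and a tool call to move; the robot and the scene stay as the last step left them, time stands still between calls to the robot, and variables do not carry over. Pictures are saved under pics/ and viewed, at most 10 in all, crops included, and the job is handed in when it is done.

```bash
ls; mkdir -p pics
```

Run:
```python
from station import robot
import cv2,numpy as np
s=robot.observe();print(s['t'],s['tool_pos'],s['tool_rot'])
for n in ("scene","top"):
    p,d=robot.capture(n);np.savez(f"{n}.npz",p=p,d=d,**robot.camera_model(n))
    cv2.imwrite(f"pics/{n}1.png",p[:,:,::-1]);m=robot.camera_model(n);print(n,m)
```

```text
pics
station.py
0.0 [ 218.28258013 -611.61537561  230.06265633] [-1.02860057e-03  9.85347332e-01  1.70556643e-01 -9.73676731e-05]
scene {'K': array([[431.01168697,   0.        , 278.98598195],
       [  0.        , 431.01168697, 197.89191599],
       [  0.        ,   0.        ,   1.        ]]), 'view': array([[-7.20100707e-01,  6.93867875e-01, -1.53107195e-03,
         3.89809595e+02],
       [-5.29980668e-01, -5.48590567e-01,  6.46659788e-01,
         2.46738013e+02],
       [ 4.47856521e-01,  4.66471609e-01,  7.62777015e-01,
        -1.11826627e+03],
       [ 0.00000000e+00,  0.00000000e+00,  0.00000000e+00,
         1.00000000e+00]])}
top {'K': array([[395.93002829,   0.        , 281.84777548],
       [  0.        , 395.93002829, 213.13085373],
       [  0.        ,   0.        ,   1.        ]]), 'view': array([[ 1.92335110e-02, -9.99505208e-01,  2.48879785e-02,
        -1.21562884e+01],
       [ 9.80539625e-01,  2.37211985e-02,  1.94882910e-01,
        -5.62988325e+02],
       [-1.95376856e-01,  2.06553665e-02,  9.80510704e-01,
        -7.41059002e+02],
       [ 0.00000000e+00,  0.00000000e+00,  0.00000000e+00,
         1.00000000e+00]])}
```

View pics/scene1.png

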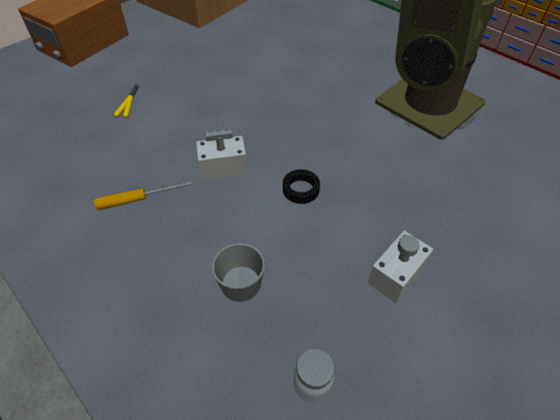

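View pics/top1.png

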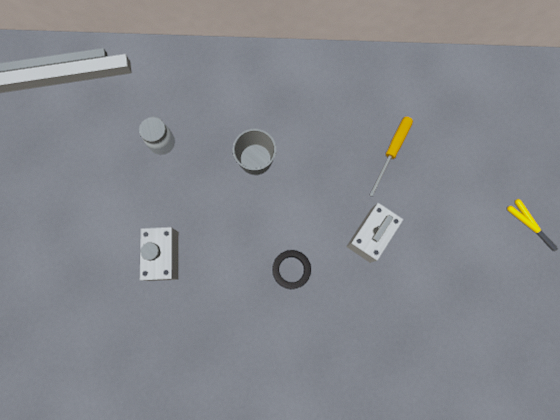

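The scene view shows the T-bar at about (219,135) on its block and the cup at (239,270). In the top view the T-bar is at (383,228) on the block at (377,231), the cup rim is centred at (254,150), and the knob pin is at (150,251). Next I measure them.

Create h.py:
```python
import numpy as np,cv2
def plane(m,uv,z):
    K,V=m['K'],m['view'];R=V[:3,:3];c=-R.T@V[:3,3]
    uv=np.atleast_2d(uv).astype(float)
    r=np.c_[(uv[:,0]-K[0,2])/K[0,0],-(uv[:,1]-K[1,2])/K[1,1],-np.ones(len(uv))]@R
    return c+r*((z-c[2])/r[:,2])[:,None]
```

Run:
```python
from h import *
for n,roi in (("top",(330,190,425,275)),("scene",(180,115,262,190))):
    m=np.load(n+".npz");p=m['p'];d=m['d']
    # world point per pixel from depth
    K,V=m['K'],m['view'];v,u=np.mgrid[:420,:560]
    P=np.stack([(u-K[0,2])/K[0,0]*d,-(v-K[1,2])/K[1,1]*d,-d],-1)
    W=(P-V[:3,3])@V[:3,:3];z=W[...,2]
    x0,y0,x1,y1=roi;R=np.zeros(z.shape,bool);R[y0:y1,x0:x1]=1
    for nm,lo,hi,zz in (("block",54,67,60),("bar",92,112,103)):
        M=(R&(z>lo)&(z<hi)&(d>0))
        M=cv2.morphologyEx(M.astype(np.uint8),cv2.MORPH_CLOSE,np.ones((3,3))) if nm=="block" else M.astype(np.uint8)
        c=max(cv2.findContours(M,0,2)[0],key=cv2.contourArea).reshape(-1,2)
        q=plane(m,c,zz)[:,:2].astype(np.float32);r=cv2.minAreaRect(q)
        print(n,nm,M.sum(),r,np.median(z[M>0]))
        b=cv2.boxPoints(r);e=max([b[1]-b[0],b[2]-b[1]],key=np.linalg.norm);print("  long dir deg",np.degrees(np.arctan2(e[1],e[0]))%180)
    x0,y0,x1,y1=(225,120,285,185) if n=="top" else (205,235,275,305)
    R[:]=0;R[y0:y1,x0:x1]=1
    M=(R&(z>58)&(z<72)).astype(np.uint8)
    q=W[M>0];c=cv2.minEnclosingCircle(q[:,:2].astype(np.float32));print(n,"cup",M.sum(),c,np.median(q[:,2]))
cv2.imwrite("pics/topz.png",cv2.resize(np.load("top.npz")['p'][190:280,330:430,::-1],None,fx=6,fy=6,interpolation=2))
```

```text
top block 1292 ((529.7739868164062, -189.2602996826172), (60.68458557128906, 101.63555145263672), 56.65799331665039) 60.39065780130003
  long dir deg 146.658
top bar 214 ((529.56201171875, -187.5820770263672), (14.930375099182129, 58.00205993652344), 55.60795974731445) 102.88297715805912
  long dir deg 145.60796
top cup 329 ((693.658203125, 60.9173469543457), 44.87757110595703) 64.44376620394058
scene block 915 ((534.3812255859375, -189.001953125), (67.77473449707031, 99.72828674316406), 56.668601989746094) 60.25677036578866
  long dir deg 146.6686
scene bar 206 ((536.0469360351562, -185.70660400390625), (25.04610824584961, 54.7903938293457), 55.647884368896484) 101.45635433878968
  long dir deg 145.64789
scene cup 525 ((695.6100463867188, 59.18742370605469), 45.53984069824219) 64.36668362965418
```

View pics/topz.png

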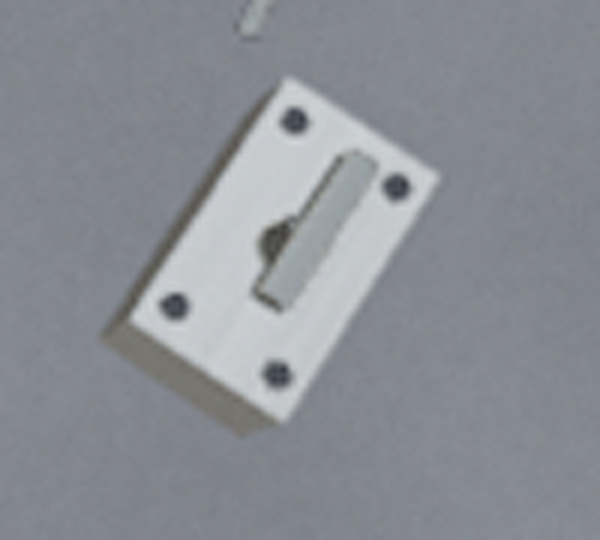

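Pin axis is about (530,-188.5), with the bar at 145.6° and the block's x at 146.7°. The cup is at about (694.5,60). I'll move over the pin at the present height.

Add to h.py:
```python
from scipy.spatial.transform import Rotation as Ro
def todo(s,xyz,ydeg):
    "remaining move in tool axes; ydeg = wanted heading of tool x"
    R=Ro.from_quat(np.roll(s['tool_rot'],-1)).as_matrix()
    y=np.radians(ydeg);c,n=np.cos(y),np.sin(y)
    D=np.array([[c,n,0],[n,-c,0],[0,0,-1.]])
    print('t',round(s['t'],2),'pos',np.round(s['tool_pos'],1),'move',np.round(R.T@(np.array(xyz)-s['tool_pos']),1),'rot',np.round(Ro.from_matrix(R.T@D).as_rotvec(),3),'q',np.round(s['qpos'],2),'F',np.round(s['ft_force'],1),'w',round(s['gripper_width'],1),'g',round(s['grasp_force'],1))
```

```text
(no output)
```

>>> {"fn": "shift_gripper", "kwargs": {"segments": [20, -14, 0, 0, 0, 0, 85, 34, -23, 0, 0, 0, 0, 85, 34, -23, 0, 0, 0, 0, 85, 34, -23, 0, 0, 0, 0, 85, 34, -23, 0, 0, 0, 0, 85, 34, -23, 0, 0, 0, 0, 85, 34, -23, 0, 0, 0, 0, 85, 34, -23, 0, 0, 0, 0, 85], "grip_n": 80}}

```text
t: 0.9
tool_pos: [403.1, -358.9, 230.8]
tool_rot: [-0.0, 0.985, 0.17, -0.0]
ft_force: [0.9, -0.7, 0.5]
gripper_width: 85.2
grasp_force: 0.0
```

>>> {"fn": "shift_gripper", "kwargs": {"segments": [34, -23, 0, 0, 0, 0, 85, 34, -23, 0, 0, 0, 0, 85, 34, -23, 0, 0, 0, 0, 85, 34, -23, 0, 0, 0, 0, 85, 20, -13, 0, 0, 0, 0, 85, 10, -7, 0, 0, 0, 0, 85, 0, 0, 0, 0, 0, 0.07, 85, 0, 0, 0, 0, 0, 0.13, 85]}}

```text
t: 1.7
tool_pos: [521.1, -199.3, 230.8]
tool_rot: [-0.0, 0.998, 0.069, -0.001]
ft_force: [0.5, -0.7, -0.5]
gripper_width: 84.8
grasp_force: 0.0
```

>>> {"fn": "shift_gripper", "kwargs": {"segments": [0, 0, 0, 0, 0, 0.13, 85, 0, 0, 0, 0, 0, 0.13, 85, 0, 0, 0, 0, 0, 0.13, 85, 0, 0, 0, 0, 0, 0.13, 85, 0, 0, 0, 0, 0, 0.13, 85, 0, 0, 0, 0, 0, 0.09, 85, 0, 0, 0, 0, 0, 0, 85, 0, 0, 0, 0, 0, 0, 85]}}

```text
t: 2.5
tool_pos: [520.9, -199.8, 231.0]
tool_rot: [0.0, 0.956, -0.294, -0.0]
ft_force: [0.2, -0.1, 1.0]
gripper_width: 85.1
grasp_force: 0.0
```

Run:
```python
from station import robot
from h import *
todo(robot.observe(),(530,-188.5,200),-34.4)
p,d=robot.capture("wrist");m=robot.camera_model("wrist");np.savez("wrist.npz",p=p,d=d,**m);cv2.imwrite("pics/w1.png",p[:,:,::-1])
```

```text
t 2.5 pos [ 520.9 -199.8  231. ] move [  1.2 -14.4  31. ] rot [0.    0.001 0.004] q [-0.46 -0.08  1.86 -0.    1.36  1.7 ] F [ 0.2 -0.1  1. ] w 85.1 g 0.0
```

View pics/w1.png

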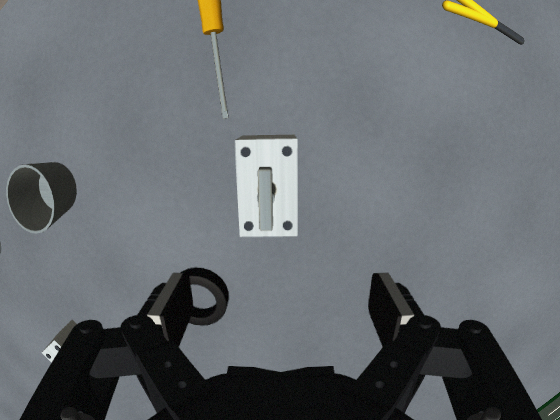

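The wrist view shows the bar at about (265,198), nearly parallel to the block, and the fingers symmetric about column 280. I'll use fisheye rays for a finer fix.

Add to h.py:
```python
def fish(m,uv,z):
    K,V=m['K'],m['view'];R=V[:3,:3];c=-R.T@V[:3,3];uv=np.atleast_2d(uv).astype(float)
    a=np.c_[(uv[:,0]-K[0,2])/K[0,0],(uv[:,1]-K[1,2])/K[1,1]];th=np.linalg.norm(a,axis=1)
    k=np.sin(th)/np.maximum(th,1e-9);r=np.c_[a[:,0]*k,-a[:,1]*k,-np.cos(th)]@R
    return c+r*((z-c[2])/r[:,2])[:,None]
```

Run:
```python
from h import *
m=np.load("wrist.npz");g=cv2.cvtColor(m['p'],cv2.COLOR_RGB2GRAY)
holes=[(245,152),(287,151),(249,226),(288,225)]
H=[]
for x,y in holes:
    w=np.clip(150-g[y-8:y+9,x-8:x+9].astype(float),0,None);v,u=np.mgrid[y-8:y+9,x-8:x+9];H.append((np.sum(u*w)/w.sum(),np.sum(v*w)/w.sum()))
q=fish(m,H,60)[:,:2];print(np.round(H,1),q.mean(0))
for i,j in ((0,2),(1,3)):
    e=q[i]-q[j];print("dir",np.degrees(np.arctan2(*e[::-1])),np.linalg.norm(e))
sub=g[160:238,252:282]
for z in (190,205):pass
print(g[198,250:285].tolist());print(g[180,250:285].tolist());print(g[220,250:285].tolist())
M=np.zeros_like(g);M[162:234,254:280]=((g[162:234,254:280]<205)&(g[162:234,254:280]>130))
cs=max(cv2.findContours(M,0,2)[0],key=cv2.contourArea).reshape(-1,2)
r=cv2.minAreaRect(fish(m,cs,103)[:,:2].astype(np.float32));print(r)
```

```text
[[245.1 151.7]
 [286.4 150.8]
 [248.1 225.7]
 [287.  225.1]] [ 531.40924716 -190.26302459]
dir -33.51464510869115 76.21640317329113
dir -33.48527794798367 76.18472098957116
[220, 218, 223, 222, 220, 220, 213, 156, 122, 172, 166, 166, 164, 161, 159, 157, 160, 154, 157, 156, 149, 118, 97, 150, 171, 223, 219, 221, 217, 220, 217, 214, 213, 215, 216]
[221, 220, 224, 221, 223, 221, 223, 211, 153, 162, 167, 165, 159, 159, 159, 157, 159, 157, 156, 153, 136, 118, 162, 223, 223, 221, 220, 222, 223, 221, 217, 215, 212, 219, 218]
[216, 218, 218, 221, 222, 220, 221, 222, 207, 151, 165, 168, 165, 163, 160, 160, 160, 156, 157, 158, 152, 122, 109, 192, 223, 224, 220, 218, 218, 220, 217, 215, 213, 212, 215]
((532.27001953125, -190.96066284179688), (13.381502151489258, 56.06233596801758), 57.33011245727539)
```

>>> {"fn": "shift_gripper", "kwargs": {"segments": [1, -5, 20, 0, 0, -0.012, 50, 1, -5, 30, 0, 0, 0, 50, 1, -4, 30, 0, 0, 0, 50, 0, 0, 30, 0, 0, 0, 50, 0, 0, 25, 0, 0, 0, 50, 0, 0, 15, 0, 0, 0, 50, 0, 0, 0, 0, 0, 0, 50, 0, 0, 0, 0, 0, 0, 50], "grip_n": 80}}

```text
t: 3.35
tool_pos: [532.1, -189.7, 82.1]
tool_rot: [0.0, 0.958, -0.288, 0.0]
ft_force: [0.3, -0.2, 0.5]
gripper_width: 49.8
grasp_force: 0.0
```

Run:
```python
from station import robot
from h import *
todo(robot.observe(),(531.2,-190,77),-33.5)
```

```text
t 3.35 pos [ 532.1 -189.7   82.1] move [-0.6  0.7  5.1] rot [-0.    -0.001 -0.   ] q [-0.44  0.08  1.96 -0.    1.1   1.72] F [ 0.3 -0.2  0.5] w 49.8 g 0.0
```

>>> {"fn": "shift_gripper", "kwargs": {"segments": [0, 0, 5, 0, 0, 0, 50, 0, 0, 0, 0, 0, 0, 20, 0, 0, 0, 0, 0, 0, 5, 0, 0, 0, 0, 0, 0, 5, 0, 0, 0, 0, 0, 0, 5, 0, 0, 0, 0, 0, 0, 5, 0, 0, 0, 0, 0, 0, 5, 0, 0, 0, 0, 0, 0, 5], "grip_n": 110}}

```text
t: 4.15
tool_pos: [532.1, -190.1, 77.6]
tool_rot: [0.001, 0.958, -0.288, 0.001]
ft_force: [-2.0, -2.8, 6.1]
gripper_width: 11.8
grasp_force: 107.8
```

Run:
```python
from station import robot
from h import *
todo(robot.observe(),(531.2,-190,77),-33.5);print(robot.observe()['torque'])
```

```text
t 4.15 pos [ 532.1 -190.1   77.6] move [-0.8  0.4  0.6] rot [ 0.001 -0.002 -0.   ] q [-0.44  0.08  1.97 -0.    1.09  1.72] F [-2.  -2.8  6.1] w 11.8 g 107.8
[-0.3639707   0.46449629  0.032745  ]
```

Gripped. Twist left while lifting.

>>> {"fn": "shift_gripper", "kwargs": {"segments": [0, 0, -0.5, 0, 0, -0.05, 5, 0, 0, -1.2, 0, 0, -0.05, 5, 0, 0, -1.5, 0, 0, -0.05, 5, 0, 0, -1.5, 0, 0, -0.05, 5, 0, 0, -1.5, 0, 0, -0.05, 5, 0, 0, -1.5, 0, 0, -0.05, 5, 0, 0, -1.5, 0, 0, -0.06, 5, 0, 0, 0, 0, 0, 0, 5]}}

```text
t: 4.95
tool_pos: [529.5, -189.3, 79.8]
tool_rot: [0.0, 0.994, -0.112, -0.002]
ft_force: [7.9, -7.4, -23.6]
gripper_width: 11.4
grasp_force: 108.0
```

Run:
```python
from station import robot
from h import *
todo(robot.observe(),(532.1,-190.1,77.6),-33.5);print(robot.observe()['torque'])
p,d=robot.capture("wrist");m=robot.camera_model("wrist");cv2.imwrite("pics/w2.png",p[:,:,::-1])
```

```text
t 4.95 pos [ 529.5 -189.3   79.8] move [2.8 0.2 2.2] rot [0.001 0.003 0.36 ] q [-0.44  0.08  1.97 -0.    1.1   1.36] F [  7.9  -7.4 -23.6] w 11.4 g 108.0
[-1.38247994 -1.31176577  0.01337296]
```

View pics/w2.png

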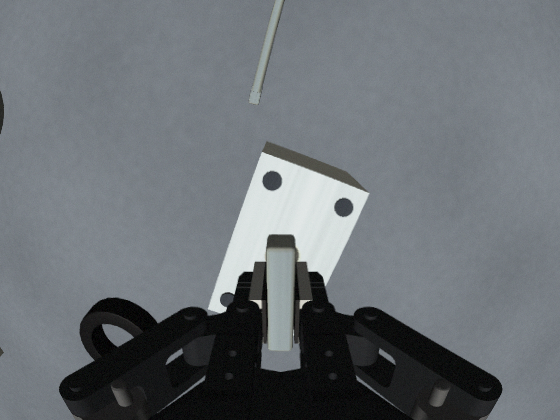

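Turned left 20° with the bar held firmly, but raised only about 2 mm; the rest is compliance. I keep pulling with slight turning.

>>> {"fn": "shift_gripper", "kwargs": {"segments": [1, 0, -2, 0, 0, -0.03, 5, 1, 0, -2, 0, 0, -0.03, 5, 0, 0, -2, 0, 0, -0.03, 5, 0, 0, 0, 0, 0, 0, 5]}}

```text
t: 5.4
tool_pos: [529.9, -189.3, 84.6]
tool_rot: [-0.0, 0.998, -0.067, -0.004]
ft_force: [4.0, -6.6, -23.7]
gripper_width: 11.5
grasp_force: 108.0
```

Run:
```python
from station import robot
from h import *
todo(robot.observe(),(532.1,-190.1,77.6),-33.5);print(robot.observe()['torque'])
```

```text
t 5.4 pos [ 529.9 -189.3   84.6] move [2.4 0.5 7. ] rot [0.001 0.008 0.45 ] q [-0.44  0.08  1.96 -0.    1.11  1.27] F [  4.   -6.6 -23.7] w 11.5 g 108.0
[-1.328312   -0.80150675  0.02175255]
```

>>> {"fn": "shift_gripper", "kwargs": {"segments": [0, 0, 0, 0, 0, 0, 5, 0, 0, -0.5, 0, 0, 0.05, 5, 0, 0, -0.5, 0, 0, 0.07, 5, 0, 0, -0.5, 0, 0, 0.07, 5, 0, 0, -0.5, 0, 0, 0.07, 5, 0, 0, -0.5, 0, 0, 0.07, 5, 0, 0, -0.5, 0, 0, 0.07, 5, 0, 0, -0.5, 0, 0, 0.07, 5]}}

```text
t: 6.2
tool_pos: [530.1, -188.8, 88.7]
tool_rot: [-0.0, 0.954, -0.299, -0.004]
ft_force: [2.7, -4.9, -20.5]
gripper_width: 11.4
grasp_force: 108.3
```

Run:
```python
from station import robot
from h import *
todo(robot.observe(),(532.1,-190.1,77.6),-33.5);print(robot.observe()['torque'])
p,d=robot.capture("wrist");m=robot.camera_model("wrist");cv2.imwrite("pics/w3.png",p[:,:,::-1])
```

```text
t 6.2 pos [ 530.1 -188.8   88.7] move [ 2.5 -0.1 11.1] rot [ 0.002  0.007 -0.023] q [-0.44  0.07  1.96 -0.    1.12  1.74] F [  2.7  -4.9 -20.5] w 11.4 g 108.3
[-0.75133609 -0.59318915  0.11995648]
```

View pics/w3.png

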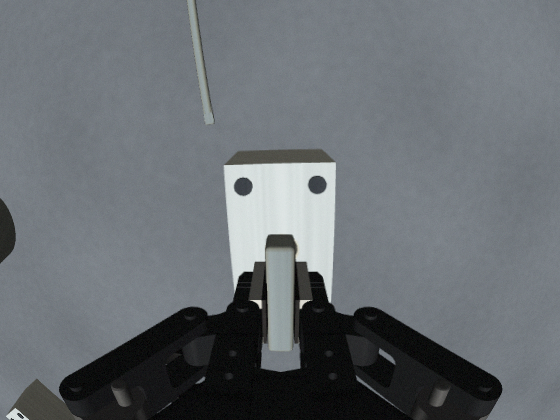

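The bar sits unchanged in the fingers (266–296, 235–350), so there is no slip. It is raised 11 mm and back at the middle. I continue right to about 21°.

>>> {"fn": "shift_gripper", "kwargs": {"segments": [0, 0, -1, 0, 0, 0.07, 5, 0, 0, -1, 0, 0, 0.07, 5, 0, 0, -1, 0, 0, 0.07, 5, 0, 0, -1, 0, 0, 0.07, 5, 0, 0, -1, 0, 0, 0.06, 5, 0, 0, 0, 0, 0, 0, 5, 0, 0, 0, 0, 0, 0, 5]}}

```text
t: 6.95
tool_pos: [530.9, -188.7, 96.1]
tool_rot: [0.0, 0.891, -0.454, -0.003]
ft_force: [0.8, -2.4, -20.0]
gripper_width: 11.6
grasp_force: 108.4
```

Run:
```python
from station import robot
from h import *
todo(robot.observe(),(532.1,-190.1,77.6),-33.5);print(robot.observe()['torque'])
```

```text
t 6.95 pos [ 530.9 -188.7   96.1] move [ 1.9 -0.3 18.5] rot [ 0.003  0.007 -0.359] q [-0.44  0.06  1.96 -0.    1.13  2.08] F [  0.8  -2.4 -20. ] w 11.6 g 108.4
[-0.5125143  -0.03286801 -0.00454661]
```

>>> {"fn": "shift_gripper", "kwargs": {"segments": [0, 0, -2, 0, 0, 0, 5, 0, 0, -3, 0, 0, 0, 5, 0, 0, -5, 0, 0, 0, 5, 0, 0, -10, 0, 0, 0, 5, 0, 0, -15, 0, 0, 0, 5, 0, 0, -20, 0, 0, 0, 5, 0, 0, -20, 0, 0, 0, 5, 0, 0, -20, 0, 0, 0, 5]}}

```text
t: 7.75
tool_pos: [535.8, -190.0, 199.7]
tool_rot: [-0.001, 0.89, -0.455, 0.004]
ft_force: [-0.3, 0.4, -0.7]
gripper_width: 11.7
grasp_force: 110.7
```

Run:
```python
from station import robot
from h import *
todo(robot.observe(),(694.5,60,185),-54);print(robot.observe()['torque'])
```

```text
t 7.75 pos [ 535.8 -190.   199.7] move [-109.7 -275.    15.6] rot [-0.005 -0.005 -0.003] q [-0.44 -0.04  1.87  0.    1.3   2.08] F [-0.3  0.4 -0.7] w 11.7 g 110.7
[0.01440855 0.0367749  0.00210203]
```

Free. Over to the cup.

>>> {"fn": "shift_gripper", "kwargs": {"segments": [-8, -20, 0, 0, 0, 0, 5, -15, -37, 0, 0, 0, 0, 5, -15, -38, 0, 0, 0, 0, 5, -15, -38, 0, 0, 0, 0, 5, -15, -38, 0, 0, 0, 0, 5, -15, -38, 0, 0, 0, 0, 5, -13, -33, 0, 0, 0, 0, 5, -8, -20, 0, 0, 0, 0, 5]}}

```text
t: 8.55
tool_pos: [688.2, 51.3, 199.2]
tool_rot: [-0.003, 0.891, -0.454, 0.003]
ft_force: [-0.1, -0.3, -1.0]
gripper_width: 11.4
grasp_force: 110.7
```

>>> {"fn": "shift_gripper", "kwargs": {"segments": [-4, -10, 0, 0, 0, 0, 5, -1, -3, 0, 0, 0, 0, 5, 0, 0, 0, 0, 0, 0, 5, 0, 0, 0, 0, 0, 0, 5]}}

```text
t: 8.95
tool_pos: [692.5, 58.6, 195.7]
tool_rot: [-0.0, 0.89, -0.456, 0.0]
ft_force: [0.0, -0.3, -1.4]
gripper_width: 11.3
grasp_force: 110.7
```

Run:
```python
from station import robot
from h import *
todo(robot.observe(),(694.5,60,78),-54)
for n in ("scene","top"):
    p,d=robot.capture(n);np.savez(f"{n}2.npz",p=p,d=d,**robot.camera_model(n))
    if n=="scene":cv2.imwrite("pics/scene2.png",p[:,:,::-1])
```

```text
t 8.95 pos [692.5  58.6 195.7] move [ -0.   -2.3 117.7] rot [-0.001 -0.    -0.004] q [ 0.01  0.24  1.58 -0.    1.32  2.52] F [ 0.  -0.3 -1.4] w 11.3 g 110.7
```

View pics/scene2.png

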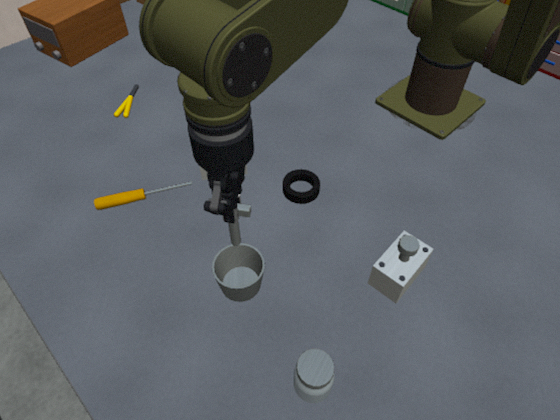

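The pin hangs upright at (236,230) over the cup, rim centre (239,265), and the knob pin is untouched. I lower it in.

>>> {"fn": "shift_gripper", "kwargs": {"segments": [0, -2, 15, 0, 0, 0, 5, 0, 0, 25, 0, 0, 0, 5, 0, 0, 25, 0, 0, 0, 5, 0, 0, 20, 0, 0, 0, 5, 0, 0, 15, 0, 0, 0, 5, 0, 0, 10, 0, 0, 0, 5, 0, 0, 5, 0, 0, 0, 5, 0, 0, 0, 0, 0, 0, 5]}}

```text
t: 9.85
tool_pos: [694.1, 60.7, 79.5]
tool_rot: [0.0, 0.89, -0.455, -0.0]
ft_force: [-0.5, 0.1, -1.4]
gripper_width: 11.8
grasp_force: 110.7
```

Run:
```python
from station import robot
from h import *
todo(robot.observe(),(694.5,60,75),-54)
```

```text
t 9.85 pos [694.1  60.7  79.5] move [0.8 0.1 4.5] rot [ 0.001  0.    -0.003] q [0.01 0.35 1.65 0.   1.14 2.53] F [-0.5  0.1 -1.4] w 11.8 g 110.7
```

>>> {"fn": "shift_gripper", "kwargs": {"segments": [0, 0, 2, 0, 0, 0, 5, 0, 0, 2, 0, 0, 0, 5, 0, 0, 0, 0, 0, 0, 20, 0, 0, 0, 0, 0, 0, 50, 0, 0, 0, 0, 0, 0, 70, 0, 0, 0, 0, 0, 0, 70, 0, 0, 0, 0, 0, 0, 70, 0, 0, 0, 0, 0, 0, 70]}}

```text
t: 10.65
tool_pos: [694.3, 60.8, 76.1]
tool_rot: [-0.0, 0.89, -0.455, 0.0]
ft_force: [1.3, -0.2, -0.9]
gripper_width: 70.0
grasp_force: 0.0
```

Run:
```python
from station import robot
from h import *
todo(robot.observe(),(694.5,60,75),-54)
p,d=robot.capture("wrist");cv2.imwrite("pics/w4.png",p[:,:,::-1])
```

```text
t 10.65 pos [694.3  60.8  76.1] move [0.7 0.3 1.1] rot [-0.    -0.    -0.003] q [ 0.01  0.35  1.65 -0.    1.14  2.53] F [ 1.3 -0.2 -0.9] w 70.0 g 0.0
```

View pics/w4.png

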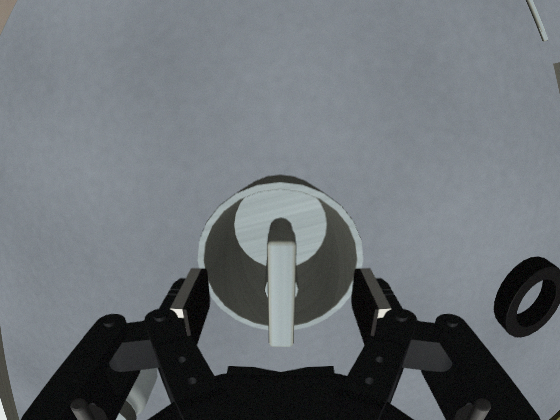

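The pin is in the cup, bar at (282,293), standing or leaning between the open fingers with clearance on both sides. I retreat straight up.

>>> {"fn": "shift_gripper", "kwargs": {"segments": [0, 0, -5, 0, 0, 0, 70, 0, 0, -15, 0, 0, 0, 70, 0, 0, -30, 0, 0, 0, 70, 0, 0, -40, 0, 0, 0, 70, 0, 0, -40, 0, 0, 0, 70, 0, 0, -20, 0, 0, 0, 70, 0, 0, 0, 0, 0, 0, 70, 0, 0, 0, 0, 0, 0, 70]}}

```text
t: 11.5
tool_pos: [694.4, 60.8, 227.2]
tool_rot: [-0.0, 0.89, -0.455, 0.001]
ft_force: [0.8, 0.1, -0.8]
gripper_width: 69.8
grasp_force: 0.0
```

Run:
```python
from station import robot
from h import *
p,d=robot.capture("scene");cv2.imwrite("pics/s3.png",cv2.resize(p[150:330,130:450,::-1],None,fx=2.4,fy=2.4))
```

```text
(no output)
```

View pics/s3.png

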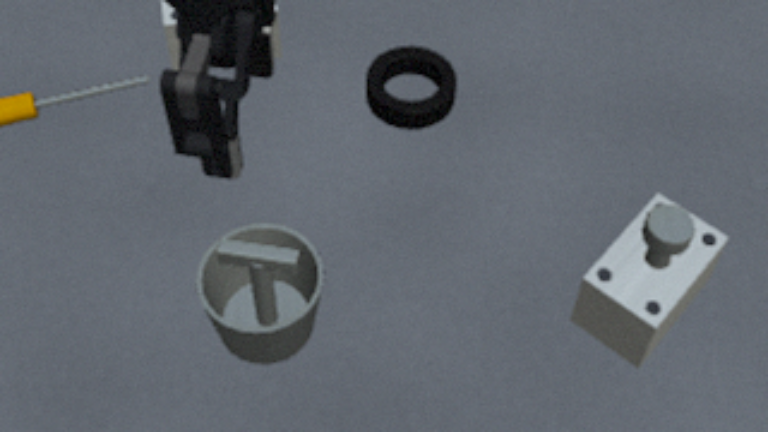

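The pin stands foot down in the upright cup, bar at (258,250) in the crop. The gripper is clear and the knob pin is in place.

```bash
python3 -c "
from station import robot
print(robot.job_done())"
```

```text
the job is handed in; nothing more can be done
None
```

The T-bar pin was worked loose (about 25° left, then about 20° right while lifting), drawn out and left foot down in the upright cup with the knob pin untouched; the job was handed in after about 11.5 s of robot time, and no verdict was shown.

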